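# Touch-off round before a job

### The arm

A 6-joint arm with a two-finger parallel gripper is mounted at the origin on a cart in front of the work surface, level with it; the furniture and walls round the work are solid. World frame = base frame: x ahead of the robot, y to its left, z up, the work surface at z = 0. Lengths are in m, angles in degrees, forces in N, time in s.
With the tool pointing down it reaches from about 0.375 to 0.9 m from the base axis. Payload 3.1 kg.
Tool frame: the origin (TCP) lies on the centre line of the jaws, within the pads' length; the fingertips stand 25 mm ahead of it and the grasp point (between the pads) lies 6 mm ahead of it; z points along the fingers, y is the line along which they close (so a half turn about z gives the same grasp; the last joint's range is limited). The gripper opens to 87 mm and grips with 3 to 60 N. Pads are 19 mm wide; open, the fingers measure 117 mm over their backs; the gripper's body (75 mm by 190 mm) begins 51 mm behind the grasp point.
Start: joints at [-78.982, 30.224, 82.088, -0, 67.689, -10.227], TCP at [0.226, -0.582, 0.248] pointing down, gripper open.
Joint ranges: [-176.69, 176.69], [-43.24, 126.21], [12.49, 139.97], [-82, 262], [0, 151.66], [-163.58, 163.58]. Speed limits (degrees/s): [159.86, 159.86, 180, 180, 180, 180].

### API

Orientations are given as a 3x3 rotation matrix whose columns are the frame's x, y, z axes.
In Python, from rig import * gives the robot as it stands.
- The arm moves only by the tool step_arm, never from a script. Its argument "steps" is a list of rows, each a list of 7 numbers: the shift along the tool's x, y, z normalised to -1 to 1, where 1 is 0.3 m, then the turn, a rotation vector about the tool's x, y, z normalised to -1 to 1, where 1 is 45 degrees, then the gripper's target within -1 to 1 (shut at 1, half-way at 0, fully open at -1). A call has 1 to 8 rows; each row is the pose to reach, as a shift and turn from the pose commanded when the call began, along the tool's axes at that moment; what a row does not reach only later rows make up. A row lasts 1/12 s, in which the tool goes at most 41.7 mm and 7.16 degrees, less where a joint would pass 70% of its speed; a pose out of reach is approached as far as the arm can. A call with a number of a shift or a turn outside -1 to 1 is refused whole. A call with a gripper value outside its range is refused whole. The fingers move at their own pace and stop on an object; the grip force is fixed at half the most. Time passes only in rows, so rows that repeat a pose let the fingers close. It gives the time, the measured TCP pose, the force, the opening and the grip force at its end, in the units of the state.
- read_state(): the state, without advancing time (a new reading comes with each control period).
- capture(name): name is "side" or "top"; returns a dict with "image" (384x512x3 uint8, red, green, blue), "vertical_fov" (degrees; the focal length in pixels is half the picture's height over the tangent of half this angle, whatever the lens; pixels are square), "cx", "cy" (the principal point, pixels), "world_from_camera" (4x4, takes a point from camera to world coordinates). Camera axes: x right, y down, z forward; pixel columns grow to the right and rows downward; lengths in m; the calibration is good to about 2 mm. A picture is of the moment at which its call begins. There is no depth.
- hand_in(): hands the job in; it is judged then, once.
The state is a dict: "time_s": time; "joint_positions": joint angles; "qvel": joint speeds; "tau": joint torques, N m; "position": TCP position; "tcp_rot": TCP orientation; "force": force on the tool from outside, world axes, zero at the start; "moment": the same for the moment, N m; "opening": opening from 0.0 (shut) to 1.0 (fully open); "grasp_force": force on a finger pad.
Only numpy, scipy, OpenCV 4.12 (cv2) and the standard library are available. Lean on these libraries where they do the work, as an engineer would, in place of code of your own. Each camera call takes 0.05 s, during which the arm holds its last target. There are 200 camera calls.

### The job

Do the touch-off round that checks the set-up heights: from above with the fingertips, lightly touch the flat top of the bare steel setup block with the drilled holes, then the top of the closed vise jaws, and last press the round anvil on top of the blue dial height setter (the one right in front of the robot, among the work) down by most of its short travel and let it spring back up. Rest on each spot for about half a second and lift clear before the next. Nothing is to be gripped, lifted, pushed out of place or pressed hard, and the other things on the worktop stay as they are.

Things in the scene. Friction and masses are not known exactly. Their poses are not given: they have to be found in the camera images.
- setup_block: Loose bare steel setup block with drilled holes, 50 x 76 x 25 mm (its x, y, z), about 0.6 kg. Origin at the centre of its underside, z up.
- block_top (a point): Centre of the setup block's flat top face, 25 mm above the worktop; the face reaches 25 mm either way along the block's x and 38 mm along its y. Touched first. Rigid.
- tool_vise: Loose low steel toolmaker's vise, 174 x 65 x 55 mm, about 1 kg; its two jaws stand at the +x end, closed but for a 6 mm slot, and the screw head is at the -x end. Origin under its middle on the worktop, z up.
- jaws_top (a point): Middle of the top of the two closed vise jaws, about 52 mm above the worktop; the jaw tops together reach 29 mm either way along the vise's x and 31 mm along its y. Either jaw counts. The slot between the jaws (6 mm wide, along the vise's y) lies 3 mm towards +x of this point. Touched second. Rigid.
- height_setter: Loose blue cube-shaped dial height setter, body 52 x 52 mm and 54 mm high, about 0.42 kg (varies), white dial on its -x face. Origin on the worktop under its middle, z up.
- anvil_top (a point): Centre of the top of the round sprung anvil (19 mm across) on the height setter as it stands when released, 64 mm above the worktop; the anvil stands 10 mm proud of the body. Pressed last.
- height_setter_anvil (a joint): How far the anvil is pressed down: 0 released, 0.0025 m fully down; a spring pushes it back up, about 3 N per mm (4 N for 1.3 mm, 8 N to go fully down); beyond that it is rigid.
- collet: Bystander: loose steel collet standing upright, 33 mm across, 40 mm high; origin at the centre of its underside.
- t_nut: Bystander: loose black T-nut, 26 x 26 x 16 mm; origin at the centre of its underside.
- flange_nut: Bystander: loose dark flange nut, 24 mm across, 14 mm high; origin at the centre of its underside.
- layout_tin: Bystander: loose round blue tin, 66 mm across, 37 mm high; origin at the centre of its underside.
- step_block: Bystander: loose black stepped block, 52 x 60 x 44 mm; origin at the centre of its underside.

How it is judged (in metres and radians):
On the way, in this order (a step that is already met when the one before it is completed fails the run):
1. fingertips rest on the setup block's top (contact force between the fingers and setup_block above 0.4 N and z of the grasp point in the frame of block_top above 0.004 m and x of the grasp point in the frame of block_top between -0.028 and 0.028 m and y of the grasp point in the frame of block_top between -0.041 and 0.041 m), for 0.15 s.
2. fingertips lifted clear of the setup block (contact force between the fingers and setup_block below 0.05 N), for 0.05 s.
3. fingertips rest on the top of the vise jaws (contact force between the fingers and tool_vise above 0.4 N and z of the grasp point in the frame of jaws_top above 0.004 m and x of the grasp point in the frame of jaws_top between -0.034 and 0.034 m and y of the grasp point in the frame of jaws_top between -0.036 and 0.036 m), for 0.15 s.
4. fingertips lifted clear of the vise (contact force between the fingers and tool_vise below 0.05 N), for 0.05 s.
5. the height setter's anvil is pressed down at least 1.3 mm by the fingertips (contact force between the fingers and height_setter above 0.4 N and z of the grasp point in the frame of anvil_top above 0.004 m and x of the grasp point in the frame of anvil_top between -0.018 and 0.018 m and y of the grasp point in the frame of anvil_top between -0.018 and 0.018 m and value of joint height_setter_anvil above 0.0013 m), for 0.15 s.
At the end, for the whole second after the job is handed in: Block, vise jaws and anvil were touched in that order from above; the anvil is back up (within 0.6 mm), the three stand upright (within 0.1 rad), at rest and within 12 mm of where they started, and the bystanders within 15 mm (value of joint height_setter_anvil below 0.0006 m and distance of each of setup_block, tool_vise, height_setter from where it was at the start of the episode below 0.012 m and distance of each of collet, t_nut, flange_nut, layout_tin, step_block from where it was at the start of the episode below 0.015 m and angle between each of setup_block, tool_vise, height_setter's own z axis and vertical below 0.1 rad and linear speed of each of setup_block, tool_vise, height_setter below 0.02 m/s).
It fails at once if something to be touched is pressed harder than 40 N (contact force between any of the arm, the fingers and setup_block above 40 N or contact force between any of the arm, the fingers and tool_vise above 40 N or contact force between any of the arm, the fingers and height_setter above 40 N).
It fails at once if a thing to be touched is lifted, carried or pushed more than 12 mm, or tipped (distance of any of setup_block, tool_vise, height_setter from where it was at the start of the episode above 0.012 m or angle between any of setup_block, tool_vise, height_setter's own z axis and vertical above 0.15 rad).
It fails at once if the fingers straddle a thing to grip it (the grasp point goes below its top) ((z of the grasp point in the frame of block_top below -0.002 m and x of the grasp point in the frame of block_top between -0.028 and 0.028 m and y of the grasp point in the frame of block_top between -0.041 and 0.041 m) or (z of the grasp point in the frame of jaws_top below -0.002 m and x of the grasp point in the frame of jaws_top between -0.034 and 0.034 m and y of the grasp point in the frame of jaws_top between -0.036 and 0.036 m) or (z of the grasp point in the frame of anvil_top below -0.002 m and x of the grasp point in the frame of anvil_top between -0.018 and 0.018 m and y of the grasp point in the frame of anvil_top between -0.018 and 0.018 m)).
It fails at once if a bystander is moved more than 15 mm (distance of any of collet, t_nut, flange_nut, layout_tin, step_block from where it was at the start of the episode above 0.015 m).
It also fails if it takes over 53 s, if anything falls off the work surface, if the arm or the gripper's body presses on something with over 40 N, if the wrist force passes 120 N, or if a joint passes its speed limit or range.

## Working session

There is one attempt and no reset: what is moved stays moved. The work goes in short steps, Python scripts to look and compute and a tool call to move; the robot and the scene stay as the last step left them, time stands still between calls to the robot, and variables do not carry over. Pictures are saved under pics/ and viewed, at most 10 in all, crops included, and the job is handed in when it is done.

Besides the shell and the picture viewer there is one more tool, called after ">>>" in YAML: its name, and indented under it one key for each argument. step_arm: Moves the arm, as the interface text tells. Scaled input: -1 to 1 covers 0.3 m each way for a shift and 45 degrees each way for a turn. Its arguments: {"type":"object","properties":{"steps":{"type":"array"}},"required":["steps"]}

```bash
mkdir -p pics; cat > h.py <<'E'
from rig import *
import numpy as np, cv2
def ray(c,u,v,z):
    f=c["image"].shape[0]/2/np.tan(np.radians(c["vertical_fov"]/2))
    T=np.array(c["world_from_camera"]); d=T[:3,:3]@np.array([(u-c["cx"])/f,(v-c["cy"])/f,1]); o=T[:3,3]
    return o+d*(z-o[2])/d[2]
E
python3 - <<'E'
from h import *
import pickle
for n in("top","side"):
    c=capture(n); pickle.dump(c,open(n+".pkl","wb"))
    cv2.imwrite(f"pics/{n}0.png",cv2.resize(c["image"][:,:,::-1],(800,600),interpolation=cv2.INTER_CUBIC))
    print(n,c["vertical_fov"],c["cx"],c["cy"],np.round(c["world_from_camera"],3).tolist())
s=read_state();print(s["time_s"],s["position"],s["tcp_rot"],s["force"],s["opening"])
E
```

```text
top 48.53638152000847 258.3626129036505 185.97360609938607 [[0.091, -0.972, 0.215, 0.313], [-0.996, -0.091, 0.013, -0.085], [0.007, -0.215, -0.977, 1.357], [0.0, 0.0, 0.0, 1.0]]
side 57.45092227170669 252.6254166241672 184.117297543749 [[-1.0, -0.007, 0.026, 0.542], [-0.025, 0.631, -0.775, 0.657], [-0.011, -0.776, -0.631, 0.651], [0.0, 0.0, 0.0, 1.0]]
0.1 [ 0.22639999 -0.58190305  0.24665817] [[ 9.32042676e-01  3.62348347e-01 -3.54311530e-04]
 [ 3.62348338e-01 -9.32040781e-01  1.91440750e-03]
 [ 3.63449598e-04 -1.91269368e-03 -9.99998105e-01]] [ 0.08770474 -0.50287676  0.15475979] 0.9996926682715224
```

View pics/top0.png

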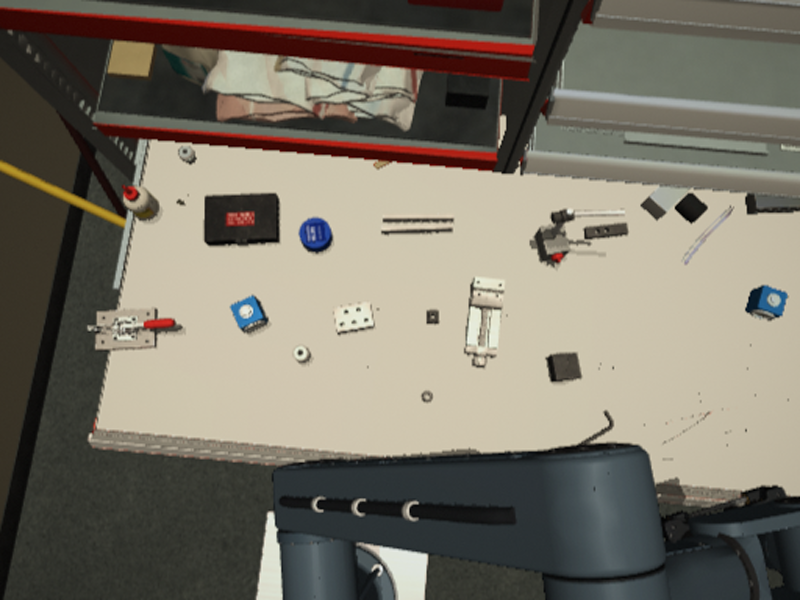

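View pics/side0.png

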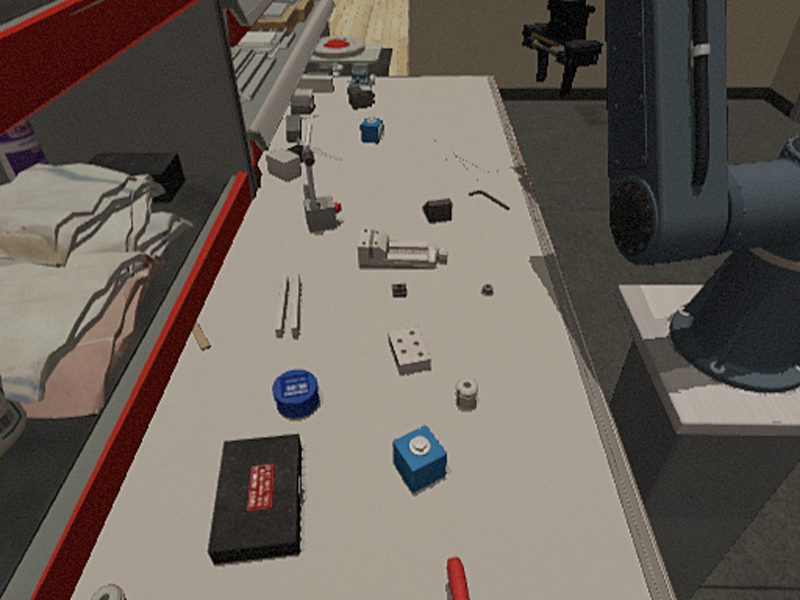

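The top view (800x600 scale) shows the setup block at (354,317), the vise at (486,318) with its jaws at (488,290), and the near height setter at (248,313). The second setter, at (767,302), is a decoy. The side view shows the same things at (410,349), (375,245) and, for the anvil, (420,446).

```bash
python3 - <<'E'
from h import *
import pickle
k=.64
P={"top":dict(block=(354,317,.025),jaws=(488,290,.052),anvil=(247,311,.064),decoy=(767,302,.06),collet=(302,354,.04),tin=(315,234,.037),tnut=(432,317,.016)),
"side":dict(block=(408,346,.025),jaws=(375,243,.052),anvil=(420,446,.064),collet=(466,386,.04))}
tiles=[]
for n in P:
    c=pickle.load(open(n+".pkl","rb"))
    for o,(u,v,z) in P[n].items():
        print(n,o,np.round(ray(c,u*k,v*k,z),4))
    for o in("block","jaws","anvil"):
        u,v,_=P[n][o];u,v=int(u*k),int(v*k)
        tiles.append(cv2.resize(c["image"][v-25:v+25,u-25:u+25,::-1],(260,260),interpolation=cv2.INTER_NEAREST)); print(u-25,v-25)
cv2.imwrite("pics/crops.png",np.vstack([np.hstack(tiles[:3]),np.hstack(tiles[3:])]))
E
```

```text
top block [0.5424 0.0279 0.025 ]
top jaws [ 0.6175 -0.2365  0.052 ]
top anvil [0.5281 0.236  0.064 ]
top decoy [ 0.6429 -0.792   0.06  ]
top collet [0.4562 0.1212 0.04  ]
top tin [0.7061 0.1259 0.037 ]
top tnut [ 0.5587 -0.1301  0.016 ]
201 177
287 160
133 174
side block [0.5429 0.0369 0.025 ]
side jaws [ 0.6081 -0.2134  0.052 ]
side anvil [0.5268 0.2507 0.064 ]
side collet [0.4586 0.1316 0.04  ]
236 196
215 130
243 260
```

View pics/crops.png

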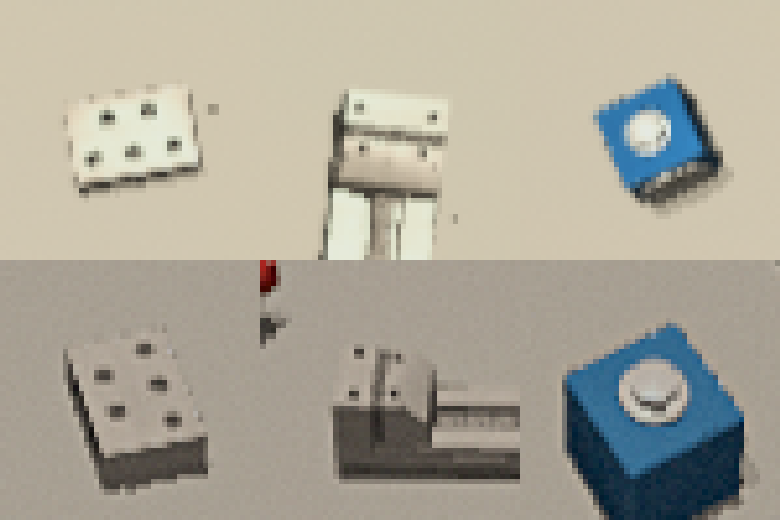

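```bash
python3 - <<'E'
from h import *
import pickle
C={n:pickle.load(open(n+".pkl","rb")) for n in("top","side")}
off={"top":[(201,177),(287,160),(133,174)],"side":[(236,196),(215,130),(243,260)]}
px=lambda n,i,p:(off[n][i][0]+p[0]/5.2-.5,off[n][i][1]+p[1]/5.2-.5)
T={"block":(0,(134,133),(136,132),.025),"jaws":(1,(129,140),(120,117),.052),"anvil":(2,(128,132),(132,128),.064)}
for o,(i,a,b,z) in T.items():
    L=[]
    for n,p in(("top",a),("side",b)):
        q=px(n,i,p); w=ray(C[n],*q,z); L.append((np.array(C[n]["world_from_camera"])[:3,3],w)); print(o,n,np.round(q,1),np.round(w,4))
    A=np.zeros((3,3));v=np.zeros(3)
    for s,w in L:
        d=(w-s)/np.linalg.norm(w-s);M=np.eye(3)-np.outer(d,d);A+=M;v+=M@s
    x=np.linalg.solve(A,v);print(" tri",np.round(x,4),[round(float(np.linalg.norm(np.cross(x-s,(w-s)/np.linalg.norm(w-s)))),4) for s,w in L])
# block corners
c=C["top"];K=[ray(c,*px("top",0,p),.025) for p in((67,100),(188,85),(200,165),(80,183))]
print("block sides",[round(float(np.linalg.norm(K[j]-K[j-1])),4) for j in range(4)],np.degrees(np.arctan2(*(K[1]-K[0])[[1,0]])))
J=[ray(c,*px("top",1,p),.052) for p in((85,90),(187,98),(70,187),(180,194))];print("jaw corners",np.round(J,4)[:,:2].tolist())
c=C["side"];K=[ray(c,*px("side",0,p),.025) for p in((66,90),(162,66),(207,175),(105,198))]
print("side block sides",[round(float(np.linalg.norm(K[j]-K[j-1])),4) for j in range(4)])
E
```

```text
block top [226.3 202.1] [0.5449 0.0291 0.025 ]
block side [261.7 220.9] [0.5416 0.0349 0.025 ]
 tri [0.5436 0.0298 0.0205] [0.0021, 0.0021]
jaws top [311.3 186.4] [ 0.6145 -0.2335  0.052 ]
jaws side [237.6 152. ] [ 0.6165 -0.2323  0.052 ]
 tri [ 0.6157 -0.2337  0.0508] [0.0009, 0.0009]
anvil top [157.1 198.9] [0.5283 0.239  0.064 ]
anvil side [267.9 284.1] [0.5285 0.2477 0.064 ]
 tri [0.529  0.2413 0.0552] [0.0007, 0.0007]
block sides [0.0521, 0.0746, 0.0503, 0.0736] -77.45477273856494
jaw corners [[0.643, -0.2049], [0.6438, -0.2669], [0.5824, -0.2], [0.5842, -0.2662]]
side block sides [0.0747, 0.0508, 0.0773, 0.05]
```

>>> step_arm:
  steps:
    - [0.576,-0.508,0,0,0,0,1]
    - [0.576,-0.508,0,0,0,0,1]
    - [0.576,-0.508,0,0,0,0,1]
    - [0.576,-0.508,0,0,0,0,1]
    - [0.576,-0.508,0,0,0,0,1]
    - [0.576,-0.508,0,0,0,0,1]
    - [0.576,-0.508,0,0,0,0,1]
    - [0.576,-0.508,0,0,0,0,1]

```text
time_s: 0.77
position: [0.3328, -0.3768, 0.2475]
tcp_rot: [[0.931, 0.365, -0.0], [0.365, -0.931, -0.0], [-0.0, -0.0, -1.0]]
force: [0.4, 0.1, 0.2]
opening: 0.478
grasp_force: 0.0
```

>>> step_arm:
  steps:
    - [0.576,-0.508,0,0,0,0,1]
    - [0.576,-0.508,0,0,0,0,1]
    - [0.576,-0.508,0,0,0,0,1]
    - [0.576,-0.508,0,0,0,0,1]
    - [0.576,-0.508,0,0,0,0,1]
    - [0.576,-0.508,0,0,0,0,1]
    - [0.576,-0.508,0,0,0,0,1]
    - [0.576,-0.508,0,0,0,0,1]

```text
time_s: 1.43
position: [0.4389, -0.1739, 0.2475]
tcp_rot: [[0.931, 0.364, 0.0], [0.364, -0.931, -0.001], [-0.0, 0.001, -1.0]]
force: [0.2, -0.6, 0.6]
opening: 0.009
grasp_force: 0.0
```

>>> step_arm:
  steps:
    - [0.576,-0.508,0,0,0,0,1]
    - [0.576,-0.508,0,0,0,0,1]
    - [0.576,-0.508,0,0,0,0,1]
    - [0.576,-0.508,0,0,0,0,1]
    - [0.576,-0.508,0,0,0,0,1]
    - [0.576,-0.508,0,0,0,0,1]
    - [0.576,-0.508,0,0,0,0,1]
    - [0.576,-0.508,0,0,0,0,1]

```text
time_s: 2.1
position: [0.5448, 0.0301, 0.2472]
tcp_rot: [[0.932, 0.362, -0.0], [0.362, -0.932, -0.001], [-0.0, 0.001, -1.0]]
force: [-0.3, -0.0, -0.3]
opening: 0.005
grasp_force: 0.0
```

>>> step_arm:
  steps:
    - [0,0,0.13,0,0,0,1]
    - [0,0,0.26,0,0,0,1]
    - [0,0,0.38,0,0,0,1]
    - [0,0,0.48,0,0,0,1]
    - [0,0,0.56,0,0,0,1]
    - [0,0,0.6,0,0,0,1]
    - [0,0,0.6,0,0,0,1]

```text
time_s: 2.68
position: [0.5417, 0.0287, 0.0646]
tcp_rot: [[0.933, 0.359, -0.007], [0.359, -0.933, 0.0], [-0.006, -0.003, -1.0]]
force: [-0.2, 0.5, 0.5]
opening: 0.01
grasp_force: 0.0
```

```bash
cat > look.py <<'E'
from h import *
import sys
b=[]
p=read_state()["position"]; tip=np.array(p)-[0,0,.025]
for n in("top","side"):
    c=capture(n); f=192/np.tan(np.radians(c["vertical_fov"]/2))
    q=np.linalg.inv(c["world_from_camera"])@np.r_[tip,1]; u,v=q[:2]/q[2]*f+[c["cx"],c["cy"]]
    iu,iv=int(u)-40,int(v)-40; b.append(cv2.resize(c["image"][iv:iv+80,iu:iu+80,::-1],(400,400),interpolation=cv2.INTER_CUBIC))
    print(n,"crop origin",iu,iv,"expected tip in picture",(u-iu)*5,(v-iv)*5)
print(p); cv2.imwrite(f"pics/{sys.argv[1]}.png",np.hstack(b))
E
python3 look.py blk
```

```text
top crop origin 185 162 expected tip in picture 204.92308792399427 201.29607089105505
side crop origin 221 174 expected tip in picture 203.28188934361663 204.82501805255708
[0.54168487 0.02869503 0.06455799]
```

View pics/blk.png

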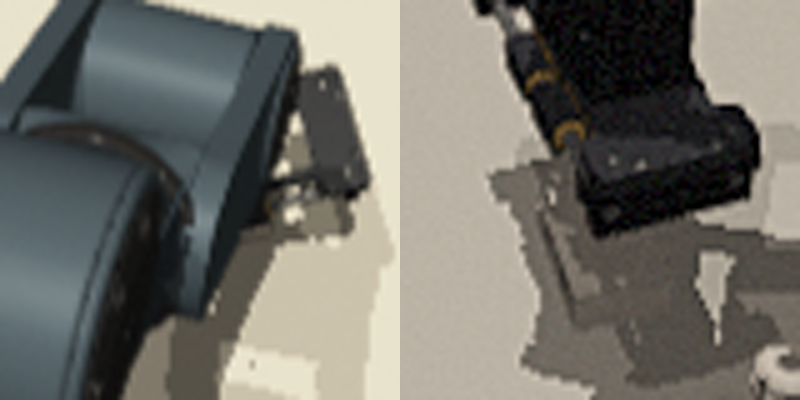

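The picture shows the closed gripper over the block. Its body hides the tips, but the block's tolerance is wide, so I'll descend slowly until the force rises.

>>> step_arm:
  steps:
    - [0,0,0.015,0,0,0,1]
    - [0,0,0.025,0,0,0,1]
    - [0,0,0.033,0,0,0,1]
    - [0,0,0.036,0,0,0,1]
    - [0,0,0.039,0,0,0,1]
    - [0,0,0.039,0,0,0,1]

```text
time_s: 3.28
position: [0.544, 0.0316, 0.056]
tcp_rot: [[0.932, 0.363, 0.0], [0.363, -0.932, -0.0], [0.0, 0.0, -1.0]]
force: [0.1, 0.3, 0.8]
opening: 0.005
grasp_force: 0.0
```

>>> step_arm:
  steps:
    - [0,0,0.003,0,0,0,1]
    - [0,0,0.005,0,0,0,1]
    - [0,0,0.005,0,0,0,1]

```text
time_s: 3.53
position: [0.544, 0.0316, 0.0543]
tcp_rot: [[0.932, 0.363, -0.0], [0.363, -0.932, 0.0], [-0.0, -0.0, -1.0]]
force: [0.5, 0.4, 0.6]
opening: 0.004
grasp_force: 0.0
```

>>> step_arm:
  steps:
    - [0,0,0.005,0,0,0,1]
    - [0,0,0.01,0,0,0,1]
    - [0,0,0.01,0,0,0,1]

```text
time_s: 3.78
position: [0.5438, 0.0315, 0.051]
tcp_rot: [[0.932, 0.362, -0.001], [0.362, -0.932, 0.0], [-0.001, -0.0, -1.0]]
force: [-0.8, 0.6, -0.1]
opening: 0.006
grasp_force: 0.0
```

>>> step_arm:
  steps:
    - [0,0,0.003,0,0,0,1]
    - [0,0,0.003,0,0,0,1]

```text
time_s: 3.95
position: [0.5439, 0.0315, 0.0509]
tcp_rot: [[0.932, 0.362, -0.0], [0.362, -0.932, 0.0], [-0.0, -0.0, -1.0]]
force: [-1.3, -0.2, 3.2]
opening: 0.008
grasp_force: 1.9
```

>>> step_arm:
  steps:
    - [0,0,0.002,0,0,0,1]
    - [0,0,0.002,0,0,0,1]

```text
time_s: 4.12
position: [0.5439, 0.0315, 0.0508]
tcp_rot: [[0.932, 0.362, 0.0], [0.362, -0.932, -0.0], [0.0, 0.0, -1.0]]
force: [-1.6, 0.2, 8.1]
opening: 0.003
grasp_force: 4.2
```

Contact at TCP z 0.0508 with about 8 N. I'll rest there for half a second, then lift.

>>> step_arm:
  steps:
    - [0,0,0,0,0,0,1]
    - [0,0,0,0,0,0,1]
    - [0,0,0,0,0,0,1]
    - [0,0,0,0,0,0,1]
    - [0,0,0,0,0,0,1]

```text
time_s: 4.53
position: [0.5439, 0.0315, 0.0508]
tcp_rot: [[0.932, 0.362, 0.0], [0.362, -0.932, -0.0], [0.0, 0.0, -1.0]]
force: [-1.6, 0.9, 8.3]
opening: 0.008
grasp_force: 4.1
```

>>> step_arm:
  steps:
    - [0,0,-0.03,0,0,0,1]
    - [0,0,-0.1,0,0,0,1]
    - [0,0,-0.2,0,0,0,1]
    - [0,0,-0.3,0,0,0,1]
    - [0,0,-0.4,0,0,0,1]
    - [0,0,-0.4,0,0,0,1]
    - [0,0,-0.4,0,0,0,1]

```text
time_s: 5.12
position: [0.5453, 0.0313, 0.172]
tcp_rot: [[0.932, 0.362, 0.005], [0.362, -0.932, -0.001], [0.004, 0.003, -1.0]]
force: [0.2, 0.8, -0.4]
opening: 0.006
grasp_force: 0.0
```

>>> step_arm:
  steps:
    - [-0.141,0.898,0,0,0,0,1]
    - [-0.141,0.898,0,0,0,0,1]
    - [-0.141,0.898,0,0,0,0,1]
    - [-0.141,0.898,0,0,0,0,1]
    - [-0.141,0.898,0,0,0,0,1]
    - [-0.141,0.898,0,0,0,0,1]
    - [-0.141,0.898,0,0,0,0,1]
    - [-0.141,0.898,0,0,0,0,1]

```text
time_s: 5.78
position: [0.6027, -0.2409, 0.1681]
tcp_rot: [[0.934, 0.357, 0.001], [0.357, -0.934, -0.002], [-0.0, 0.002, -1.0]]
force: [0.7, -0.6, -0.0]
opening: 0.003
grasp_force: 0.0
```

>>> step_arm:
  steps:
    - [0,0,0.1,0,0,0,1]
    - [0,0,0.18,0,0,0,1]
    - [0,0,0.24,0,0,0,1]
    - [0,0,0.267,0,0,0,1]
    - [0,0,0.267,0,0,0,1]
    - [0,0,0.267,0,0,0,1]
    - [0,0,0.267,0,0,0,1]

```text
time_s: 6.37
position: [0.6028, -0.2349, 0.0906]
tcp_rot: [[0.932, 0.363, 0.001], [0.363, -0.932, -0.001], [0.001, 0.001, -1.0]]
force: [-0.1, -0.2, -0.2]
opening: 0.003
grasp_force: 0.0
```

```bash
python3 look.py vise
```

```text
top crop origin 272 149 expected tip in picture 200.37216321608526 200.94584136113085
side crop origin 201 107 expected tip in picture 204.7449991456959 204.00797118206015
[ 0.60283624 -0.23489376  0.09060456]
```

View pics/vise.png

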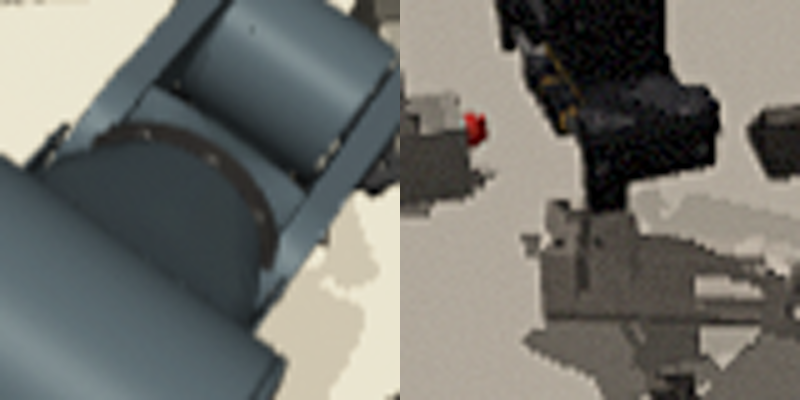

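The side crop shows the fingertips at about (607,208), just above the jaws and over the slot's screw side. I'll descend.

>>> step_arm:
  steps:
    - [0,0,0.01,0,0,0,1]
    - [0,0,0.02,0,0,0,1]
    - [0,0,0.027,0,0,0,1]
    - [0,0,0.03,0,0,0,1]
    - [0,0,0.033,0,0,0,1]
    - [0,0,0.033,0,0,0,1]

```text
time_s: 6.97
position: [0.602, -0.2349, 0.0796]
tcp_rot: [[0.932, 0.362, -0.0], [0.362, -0.932, 0.0], [-0.0, -0.0, -1.0]]
force: [1.0, -0.6, 0.6]
opening: 0.008
grasp_force: 0.0
```

>>> step_arm:
  steps:
    - [0,0,0.003,0,0,0,1]
    - [0,0,0.005,0,0,0,1]
    - [0,0,0.005,0,0,0,1]

```text
time_s: 7.22
position: [0.6021, -0.2349, 0.0782]
tcp_rot: [[0.932, 0.362, -0.0], [0.362, -0.932, 0.0], [-0.0, -0.0, -1.0]]
force: [-0.7, 0.2, -0.3]
opening: 0.003
grasp_force: 0.0
```

>>> step_arm:
  steps:
    - [0,0,0.003,0,0,0,1]
    - [0,0,0.003,0,0,0,1]

```text
time_s: 7.38
position: [0.6021, -0.2349, 0.0773]
tcp_rot: [[0.932, 0.362, -0.0], [0.362, -0.932, 0.0], [-0.0, -0.0, -1.0]]
force: [0.3, 0.9, 0.5]
opening: 0.005
grasp_force: 0.0
```

>>> step_arm:
  steps:
    - [0,0,0.003,0,0,0,1]
    - [0,0,0.003,0,0,0,1]

```text
time_s: 7.55
position: [0.6023, -0.235, 0.0765]
tcp_rot: [[0.932, 0.362, 0.0], [0.362, -0.932, -0.0], [0.0, 0.0, -1.0]]
force: [-0.1, -0.6, -0.3]
opening: 0.002
grasp_force: 0.0
```

>>> step_arm:
  steps:
    - [0,0,0.002,0,0,0,1]
    - [0,0,0.002,0,0,0,1]

```text
time_s: 7.72
position: [0.6023, -0.235, 0.0765]
tcp_rot: [[0.932, 0.362, 0.0], [0.362, -0.932, -0.0], [0.0, 0.0, -1.0]]
force: [-0.8, -0.2, 3.5]
opening: 0.004
grasp_force: 1.8
```

>>> step_arm:
  steps:
    - [0,0,0.001,0,0,0,1]
    - [0,0,0.001,0,0,0,1]
    - [0,0,0.001,0,0,0,1]
    - [0,0,0.001,0,0,0,1]
    - [0,0,0.001,0,0,0,1]
    - [0,0,0.001,0,0,0,1]

```text
time_s: 8.22
position: [0.6023, -0.235, 0.0764]
tcp_rot: [[0.932, 0.362, 0.0], [0.362, -0.932, -0.0], [0.0, 0.0, -1.0]]
force: [-1.6, 0.3, 4.9]
opening: 0.006
grasp_force: 2.7
```

>>> step_arm:
  steps:
    - [0,0,-0.03,0,0,0,1]
    - [0,0,-0.1,0,0,0,1]
    - [0,0,-0.2,0,0,0,1]
    - [0,0,-0.3,0,0,0,1]
    - [0,0,-0.4,0,0,0,1]
    - [0,0,-0.4,0,0,0,1]
    - [0,0,-0.4,0,0,0,1]

```text
time_s: 8.8
position: [0.6034, -0.2356, 0.1984]
tcp_rot: [[0.932, 0.362, 0.005], [0.362, -0.932, -0.003], [0.003, 0.004, -1.0]]
force: [-0.3, 0.4, -0.4]
opening: 0.008
grasp_force: 0.0
```

>>> step_arm:
  steps:
    - [0.174,-0.789,0,0,0,0,1]
    - [0.174,-0.789,0,0,0,0,1]
    - [0.174,-0.789,0,0,0,0,1]
    - [0.174,-0.789,0,0,0,0,1]
    - [0.174,-0.789,0,0,0,0,1]
    - [0.174,-0.789,0,0,0,0,1]
    - [0.174,-0.789,0,0,0,0,1]
    - [0.174,-0.789,0,0,0,0,1]

```text
time_s: 9.47
position: [0.5635, 0.0068, 0.1944]
tcp_rot: [[0.931, 0.366, -0.003], [0.366, -0.931, 0.0], [-0.003, -0.002, -1.0]]
force: [1.3, -0.2, -0.3]
opening: 0.004
grasp_force: 0.0
```

>>> step_arm:
  steps:
    - [0.174,-0.789,0,0,0,0,1]
    - [0.174,-0.789,0,0,0,0,1]
    - [0.174,-0.789,0,0,0,0,1]
    - [0.174,-0.789,0,0,0,0,1]
    - [0.174,-0.789,0,0,0,0,1]
    - [0.174,-0.789,0,0,0,0,1]
    - [0.174,-0.789,0,0,0,0,1]
    - [0.174,-0.789,0,0,0,0,1]

```text
time_s: 10.13
position: [0.5279, 0.2445, 0.1948]
tcp_rot: [[0.931, 0.365, -0.001], [0.365, -0.931, -0.001], [-0.001, 0.001, -1.0]]
force: [0.1, -0.2, -0.2]
opening: 0.005
grasp_force: 0.0
```

>>> step_arm:
  steps:
    - [0,0,0.1,0,0,0,1]
    - [0,0,0.18,0,0,0,1]
    - [0,0,0.24,0,0,0,1]
    - [0,0,0.28,0,0,0,1]
    - [0,0,0.3,0,0,0,1]
    - [0,0,0.3,0,0,0,1]
    - [0,0,0.3,0,0,0,1]

```text
time_s: 10.72
position: [0.5287, 0.2427, 0.1055]
tcp_rot: [[0.933, 0.36, -0.0], [0.36, -0.933, -0.0], [-0.0, 0.0, -1.0]]
force: [0.5, -0.1, -0.2]
opening: 0.005
grasp_force: 0.0
```

```bash
python3 look.py anv
```

```text
top crop origin 114 157 expected tip in picture 203.56279584557612 203.19824530489257
side crop origin 227 236 expected tip in picture 204.61594085818433 204.27320510568734
[0.52869068 0.24266916 0.10552686]
```

View pics/anv.png

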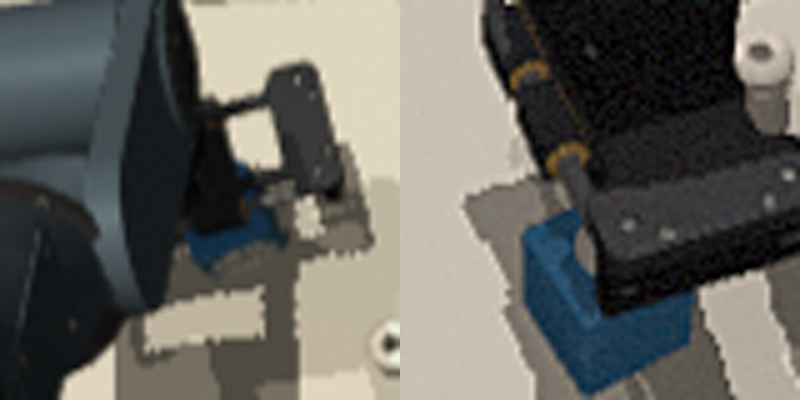

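The body hides the tips again, but the crops put the gripper over the setter as expected: the two views' estimates agree to within about ±5 mm and the tolerance is 18 mm. I'll descend.

>>> step_arm:
  steps:
    - [0,0,0.012,0,0,0,1]
    - [0,0,0.024,0,0,0,1]
    - [0,0,0.034,0,0,0,1]
    - [0,0,0.04,0,0,0,1]
    - [0,0,0.043,0,0,0,1]
    - [0,0,0.043,0,0,0,1]

```text
time_s: 11.32
position: [0.5277, 0.2442, 0.0925]
tcp_rot: [[0.932, 0.363, -0.001], [0.363, -0.932, -0.0], [-0.001, -0.0, -1.0]]
force: [-0.5, -0.6, 0.2]
opening: 0.006
grasp_force: 0.0
```

>>> step_arm:
  steps:
    - [0,0,0.003,0,0,0,1]
    - [0,0,0.004,0,0,0,1]
    - [0,0,0.004,0,0,0,1]

```text
time_s: 11.57
position: [0.528, 0.2442, 0.0916]
tcp_rot: [[0.932, 0.362, 0.0], [0.362, -0.932, 0.0], [0.0, 0.0, -1.0]]
force: [-0.5, 0.0, -0.5]
opening: 0.009
grasp_force: 0.0
```

>>> step_arm:
  steps:
    - [0,0,0.003,0,0,0,1]
    - [0,0,0.003,0,0,0,1]

```text
time_s: 11.73
position: [0.5279, 0.2441, 0.0906]
tcp_rot: [[0.932, 0.362, -0.0], [0.362, -0.932, -0.0], [-0.0, -0.0, -1.0]]
force: [0.3, -0.5, -0.1]
opening: 0.007
grasp_force: 0.0
```

>>> step_arm:
  steps:
    - [0,0,0.003,0,0,0,1]
    - [0,0,0.003,0,0,0,1]

```text
time_s: 11.9
position: [0.5279, 0.2441, 0.0896]
tcp_rot: [[0.932, 0.362, -0.0], [0.362, -0.932, -0.0], [-0.0, -0.0, -1.0]]
force: [0.1, 0.5, -0.4]
opening: 0.006
grasp_force: 0.0
```

>>> step_arm:
  steps:
    - [0,0,0.003,0,0,0,1]
    - [0,0,0.003,0,0,0,1]

```text
time_s: 12.07
position: [0.528, 0.2441, 0.0888]
tcp_rot: [[0.932, 0.362, 0.0], [0.362, -0.932, 0.0], [0.0, -0.0, -1.0]]
force: [-1.0, -0.3, 0.5]
opening: 0.008
grasp_force: 0.4
```

>>> step_arm:
  steps:
    - [0,0,0.003,0,0,0,1]
    - [0,0,0.003,0,0,0,1]

```text
time_s: 12.23
position: [0.528, 0.2442, 0.0882]
tcp_rot: [[0.932, 0.362, 0.0], [0.362, -0.932, 0.0], [0.0, 0.0, -1.0]]
force: [-0.2, -0.1, 2.9]
opening: 0.01
grasp_force: 1.5
```

>>> step_arm:
  steps:
    - [0,0,0.003,0,0,0,1]
    - [0,0,0.003,0,0,0,1]

```text
time_s: 12.4
position: [0.528, 0.2442, 0.0874]
tcp_rot: [[0.932, 0.362, 0.0], [0.362, -0.932, 0.0], [0.0, 0.0, -1.0]]
force: [-0.9, 0.2, 4.5]
opening: 0.005
grasp_force: 2.6
```

>>> step_arm:
  steps:
    - [0,0,0.003,0,0,0,1]
    - [0,0,0.003,0,0,0,1]

```text
time_s: 12.57
position: [0.5281, 0.2442, 0.0868]
tcp_rot: [[0.932, 0.362, 0.0], [0.362, -0.932, 0.0], [0.0, 0.0, -1.0]]
force: [-0.7, -0.8, 6.9]
opening: 0.006
grasp_force: 3.6
```

About 6.9 N, so roughly 2.1 mm down. I'll rest half a second, then lift.

>>> step_arm:
  steps:
    - [0,0,0,0,0,0,1]
    - [0,0,0,0,0,0,1]
    - [0,0,0,0,0,0,1]
    - [0,0,0,0,0,0,1]
    - [0,0,0,0,0,0,1]

```text
time_s: 12.98
position: [0.5281, 0.2441, 0.0869]
tcp_rot: [[0.932, 0.362, 0.0], [0.362, -0.932, 0.0], [0.0, 0.0, -1.0]]
force: [-1.4, -0.4, 7.4]
opening: 0.004
grasp_force: 3.4
```

>>> step_arm:
  steps:
    - [0,0,-0.01,0,0,0,1]
    - [0,0,-0.03,0,0,0,1]
    - [0,0,-0.1,0,0,0,1]
    - [0,0,-0.2,0,0,0,1]
    - [0,0,-0.3,0,0,0,1]
    - [0,0,-0.4,0,0,0,1]
    - [0,0,-0.4,0,0,0,1]
    - [0,0,-0.4,0,0,0,1]

```text
time_s: 13.65
position: [0.529, 0.2444, 0.2082]
tcp_rot: [[0.932, 0.362, 0.005], [0.362, -0.932, 0.001], [0.005, 0.001, -1.0]]
force: [-0.0, -0.3, -0.8]
opening: 0.003
grasp_force: 0.0
```

>>> step_arm:
  steps:
    - [-0.6,0.5,0,0,0,0,1]
    - [-0.6,0.5,0,0,0,0,1]
    - [-0.6,0.5,0,0,0,0,1]
    - [-0.6,0.5,0,0,0,0,1]
    - [-0.6,0.5,0,0,0,0,1]
    - [-0.6,0.5,0,0,0,0,1]
    - [-0.6,0.5,0,0,0,0,1]
    - [-0.6,0.5,0,0,0,0,1]

```text
time_s: 14.32
position: [0.4131, 0.0383, 0.2052]
tcp_rot: [[0.933, 0.359, -0.003], [0.359, -0.933, 0.001], [-0.003, -0.002, -1.0]]
force: [-0.0, -0.7, -0.0]
opening: 0.003
grasp_force: 0.0
```

```bash
python3 - <<'E'
from h import *
import pickle
b=[]
for n in("top","side"):
    c=capture(n);b.append(c["image"][:,:,::-1])
o=pickle.load(open("side.pkl","rb"))["image"][:,:,::-1]
cv2.imwrite("pics/end.png",cv2.resize(np.vstack([np.hstack(b),np.hstack([o,cv2.absdiff(o,b[1])])]),(800,600)))
E
```

```text
(no output)
```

View pics/end.png

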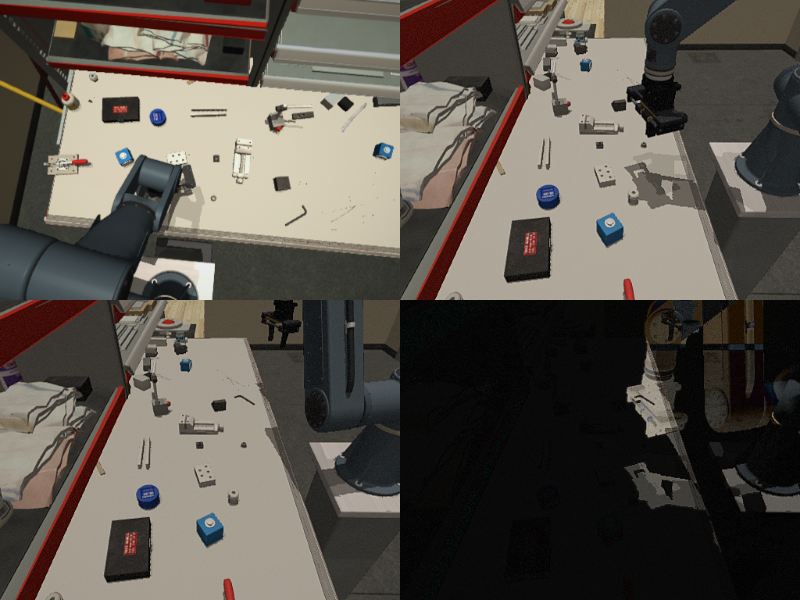

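In the side view, the difference picture shows only the arm and its shadow changed. The block, vise and setter show no edges, so nothing has moved.

```bash
python3 -c "
from rig import *
print(hand_in())"
```

```text
the job is handed in; nothing more can be done
None
```

The touch-off round is done and handed in: I touched the block at about 8 N and the vise jaws at about 5 N, then pressed the anvil about 2 mm at about 7 N and released it. The side view showed nothing on the worktop had moved; the hand-in call returned no verdict.

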